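# Seat a heel block in the corner of the cobbler's jig

### The arm

A 6-joint arm with a two-finger parallel gripper is mounted at the origin on the work surface. World frame = base frame: x ahead of the robot, y to its left, z up, the work surface at z = 0. Lengths are in mm, angles in rad, forces in N, time in s.
With the tool pointing down it reaches from about 300 to 775 mm from the base axis. Payload 14.6 kg.
Tool frame: the origin (TCP) lies at the very end of the fingers, on their centre line; the grasp point (between the pads) lies 19 mm behind it (manip.tcp_to_grasp is the distance from the TCP to the grasp point, in mm); x points along the fingers, y is the direction in which the jaws open and shut, and the axes are right-handed (so a half turn about x gives the same grasp; the last joint's range is limited). The gripper opens to 94 mm and grips with 3 to 60 N. Pads are 16 mm wide; open, the fingers measure 119 mm over their backs; the gripper's body (75 mm by 177 mm) begins 78 mm behind the grasp point.
Start: joints at [-1.284, 0.3, 1.521, -0, 1.321, -0.067], TCP at [190.548, -515.927, 185.246] pointing down, gripper open.
Joint ranges: [-3.03, 3.03], [-0.79, 2.21], [0.23, 2.52], [-1.04, 4.18], [0, 3.07], [-2.55, 2.55]. Speed limits (rad/s): [2.22, 2.22, 2.57, 3.14, 3.14, 3.14].

### API

Orientations are given as [roll, pitch, yaw] about the fixed x, y, z axes, in that order (R = Rz(yaw) Ry(pitch) Rx(roll)).
In Python, from rig import manip gives the robot as it stands.
- The arm moves only by the tool play_rows, never from a script. Its argument "series" is a list of rows, each a list of 7 numbers: the closure, from -1 (fully open) to 1 (shut), then the shift along the tool's x, y, z in mm, then the turn, a rotation vector about the tool's x, y, z in degrees. A call has 1 to 8 rows; each row is the pose to reach, as a shift and turn from the pose commanded when the call began, along the tool's axes at that moment; what a row does not reach only later rows make up. A row lasts 1/8 s, in which the tool goes at most 62.5 mm and 10.7 degrees, less where a joint would pass 70% of its speed; a pose out of reach is approached as far as the arm can. A call with a gripper value outside its range is refused whole. The fingers move at their own pace and stop on an object; "force" is the grip in N (left out, the last holds). Time passes only in rows, so rows that repeat a pose let the fingers close. It gives the time, the measured TCP pose, the force and the opening at its end, in the units of the state.
- manip.sense(): the state, without advancing time (a new reading comes with each control period).
- manip.read_camera(name): name is "scene" or "top" or "wrist"; returns the picture (480x640x3 uint8, blue, green, red); there is no depth.
- manip.get_calibration(name): a dict with "fx", "fy", "cx", "cy" (pixels), "view" (4x4, takes a point from world to camera coordinates). Camera axes: x right, y down, z forward; pixel columns grow to the right and rows downward; lengths in mm; the calibration is good to about 2 mm. A picture is of the moment at which its call begins: read the wrist's pose just before it. get_calibration takes no time and is no camera call; for the wrist camera it gives the pose at the moment of the call.
- manip.close_job(): hands the job in, once; it reports no verdict.
Trained networks look in the newest picture that a camera, given by its name, has taken for a name from the list of things; names that differ only in an ending like _2 or _b are one class to them, and where a whole thing is asked for, a point or a joint stands for the part that bears it (a point fixed in the world has none). Each returns a list of dicts, best first, with "p" (0 to 1); they miss things now and then, are a little off and sometimes report something else, mostly with a low value. They report only what shows in the picture. A call takes as long as a camera call. They do not tell look-alikes from the thing itself.
- manip.masks_of(camera, name): "region" (480x640 bool, what is visible of it).
- manip.tip_of(camera, name): "point" ([x, y, z] in mm, in the coordinates of the camera as it stood for that picture, good to about 4 mm: a listed point, or the origin of a listed thing).
The state is a dict: "clock": time; "qpos": joint angles; "joint_velocities": joint speeds; "tau": joint torques, N m; "tool_pos": TCP position; "eef_rot": TCP orientation; "contact_force": force on the tool from outside, world axes, zero at the start; "moment": the same for the moment, N m; "width": opening from 0.0 (shut) to 1.0 (fully open).
Only numpy, scipy, OpenCV 4.12 (cv2) and the standard library are available. Lean on these libraries where they do the work, as an engineer would, in place of code of your own. Each camera call takes 0.05 s, during which the arm holds its last target.

### The job

On the shoe-repair bench a worn D-shaped heel has been left in the wooden corner jig: lift it out first and leave it lying in the shallow metal tray. Then set the big layered rectangular heel block flat on the jig's base, push it fully into the corner with its long side flush against the long fence and its end flush against the short stop, and finish while still holding it there, pressed firmly against both at once (do not let go). Leave everything else on the bench where it is.

Things in the scene. Friction and masses are not known exactly. Their poses are not given: they have to be found in the camera images.
- jig: fixed wooden corner jig, somewhere ahead of the robot and turned: plywood base plate 150 (its x) x 200 (its y) x 12 mm thick; origin at the centre of its underside. Two dark wooden stops stand on the plate along its +x edge and its +y edge and meet in a corner; its other two sides are open. Plate and stops are planed and waxed, friction about 0.3.
- long_fence: long fence of the jig, fixed: bar 16 (x) x 200 (y) x 18 mm tall, on the plate along its +x edge; origin at the centre of its underside, axes as the jig's. Its flat working face looks to the jig's -x and lies 59 mm from the jig's origin.
- short_stop: short stop of the jig, fixed: bar 80 (x) x 16 (y) x 18 mm tall, on the plate at its +y edge, from the long fence inwards; origin at the centre of its underside, axes as the jig's. Its flat working face looks to the jig's -y and lies 84 mm from the jig's origin.
- corner (a point): point on top of the base plate where the working faces of the two stops meet; axes as the jig's, so the free space lies towards its -x and -y; a block seated with its long side on the long fence has its middle 25 mm to -x, 40 mm to -y and 24 mm up from here. The stops end 18 mm above this point: fingers that hold a thing by its part higher than that stay clear of them.
- block_mid (a point): middle (half-way up) of the big heel block: loose rectangular block of brown leather layers, 80 (its x, long side) x 50 (its y) x 48 mm tall, about 0.15 kg, standing on the bench on one side of the jig (left or right), turned any way; z up. Either end may go to the short stop.
- block: the same heel block; origin at the centre of its underside.
- worn_heel_mid (a point): the worn heel: loose dark D-shaped heel 61 long (its x) x 50 wide (its y) x 42 mm tall, about 0.12 kg, standing on the jig's base plate where the block must go. This point is half-way up, midway across its width and 22.5 mm from its flat end (-x); here its two sides are flat and parallel, 50 mm apart along its y; the rounded end is at +x.
- tray: shallow open aluminium tray, fixed, on the side of the jig away from the block: 180 (its x) x 150 (its y) x 30 mm tall, walls and floor 4 mm; origin at the centre of its underside.
- worn_heel: the same worn heel; origin at the middle of its 61 mm length, on its underside.
- nail_cup: bystander, to be left alone: small open steel nail cup, 50 mm across, 50 mm tall; origin on its underside
- small_heel: bystander, to be left alone: small low D-shaped leather heel, 42 x 34 x 20 mm; origin on its underside
- polish_tin: bystander, to be left alone: flat round steel polish tin, 72 mm across, 26 mm tall; origin on its underside
- glue_jar: bystander, to be left alone: amber glass glue jar with black cap, 60 mm across, 90 mm tall; origin on its underside
- hammer: bystander, to be left alone: hammer, 260 mm long, lying on the bench; origin on its underside
- brush: bystander, to be left alone: brush, 200 mm long, lying on the bench; origin on its underside
- sandal: bystander, to be left alone: sandal with two straps, 250 x 85 mm, 61 mm tall, lying across the far part of the bench; origin on its underside
Things that resemble listed ones, but are neither listed nor needed, are in the scene too. What is shaped like the block but blue or green is not meant. What is shaped like the worn_heel but turquoise is not meant.

How it is judged:
By the outcome, as a careful person would: the job done as asked, in the order asked, and still so for the second after the job is handed in, while the arm keeps its last pose, push and grip.
It also fails if it takes over 69 s, if anything falls off the work surface, if the arm or the gripper's body presses on something with over 40 N, if the wrist force passes 120 N, or if a joint passes its speed limit or range.

## Working session

There is one attempt and no reset: what is moved stays moved. The work goes in short steps, Python scripts to look and compute and a tool call to move; the robot and the scene stay as the last step left them, time stands still between calls to the robot, and variables do not carry over. Pictures are saved under pics/ and viewed, and the job is handed in when it is done.

Besides the shell and the picture viewer there is one more tool, called after "Call:" as name([rows], argument=value, ...), one row to a line, values as JSON. play_rows: Moves the arm, as the interface text tells. Its arguments: {"type":"object","properties":{"series":{"type":"array","items":{"type":"array","items":{"type":"number"}}},"force":{"type":"number"}},"required":["series"]}

```bash
ls; mkdir -p pics; python3 - <<'E'
from rig import manip
import cv2
for n in("scene","top"):
    im=manip.read_camera(n); cv2.imwrite(f"pics/{n}0.png",im)
s=manip.sense(); print(s)
E
```

```text
pics
{'clock': 0.1, 'qpos': array([-1.28360402e+00,  3.00434195e-01,  1.52149821e+00,  2.96806449e-06,
        1.32069366e+00, -6.65975543e-02]), 'joint_velocities': array([-0.00059101, -0.00126482, -0.00247993,  0.00154831,  0.00102714,
       -0.00042618]), 'tau': array([-4.19376711e-04, -5.32643938e+01, -3.53281581e+01,  7.09393225e-02,
        2.35383993e-02, -4.05863818e-05]), 'tool_pos': array([ 190.47972402, -515.69959667,  184.7416381 ]), 'eef_rot': array([-1.64017587,  1.56976291,  1.85520591]), 'contact_force': array([0.49178939, 0.23546198, 0.11157718]), 'moment': array([0.02197318, 0.00012843, 0.0210288 ]), 'width': 0.9985080145421572}
```

View pics/scene0.png

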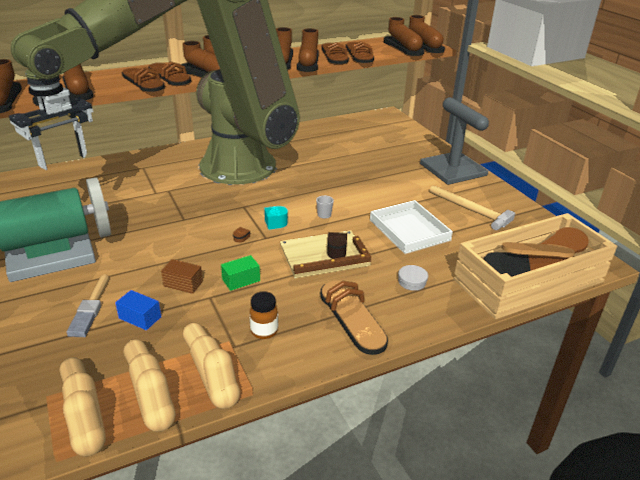

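View pics/top0.png

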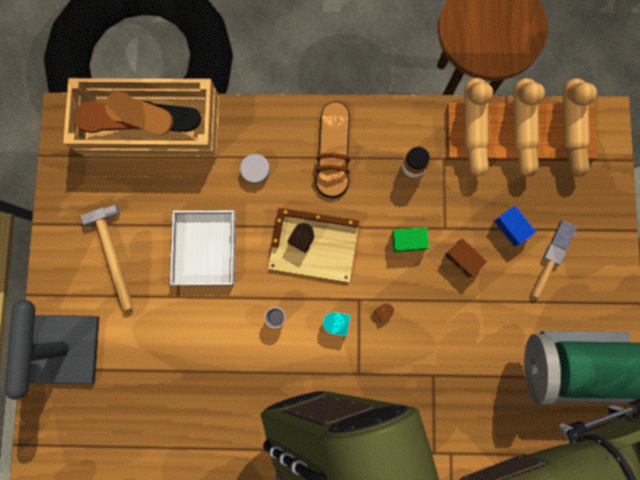

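The pictures show: brown block at top-view (465,258), jig at (313,245) with its corner at upper left (280,215), worn heel at (301,237), tray at (203,247). Next I measure them.

```bash
cat > h.py <<'E'
from rig import manip
import numpy as np, cv2
def cal(n):
    c=manip.get_calibration(n); return c,np.array(c["view"])
def ray(n,u,v,z,c=None):
    c,V=c or cal(n)
    R=V[:3,:3];t=V[:3,3];o=-R.T@t
    d=R.T@np.array([(u-c["cx"])/c["fx"],(v-c["cy"])/c["fy"],1])
    return o+d*(z-o[2])/d[2]
def proj(n,P,c=None):
    c,V=c or cal(n)
    p=(V[:3,:3]@np.atleast_2d(P).T).T+V[:3,3]
    return np.c_[c["fx"]*p[:,0]/p[:,2]+c["cx"],c["fy"]*p[:,1]/p[:,2]+c["cy"]]
def c2w(n,p,c=None):
    c,V=c or cal(n); return V[:3,:3].T@(np.array(p)-V[:3,3])
E
python3 - <<'E'
from h import *
c,V=cal("top");print(c["fx"],V.round(3).tolist())
for n in["corner","block_mid","worn_heel_mid","tray","jig","worn_heel","block"]:
    for cam in("top","scene"):
        for d in manip.tip_of(cam,n)[:4]:
            print(n,cam,round(d["p"],2),c2w(cam,d["point"]).round(0))
im=manip.read_camera("top")
cv2.imwrite("pics/topz.png",cv2.resize(im[180:320,150:510],None,fx=2.2,fy=2.2,interpolation=cv2.INTER_CUBIC))
print(manip.sense()["clock"])
E
```

```text
568.0114155032948 [[0.014, -1.0, -0.021, 11.231], [-0.99, -0.011, -0.141, 576.101], [0.14, 0.022, -0.99, 1319.579], [0.0, 0.0, 0.0, 1.0]]
corner top 0.57 [630. 113.  14.]
corner top 0.15 [ 760. -205.    5.]
corner scene 0.72 [629. 117.   8.]
block_mid top 0.93 [ 607. -445.   25.]
block_mid top 0.7 [ 573. -193.   24.]
block_mid top 0.65 [ 532. -321.   26.]
block_mid scene 0.98 [ 532. -321.   23.]
block_mid scene 0.92 [ 576. -192.   24.]
block_mid scene 0.62 [ 606. -441.   23.]
worn_heel_mid top 0.97 [368. -23.  22.]
worn_heel_mid top 0.77 [571.  71.  35.]
worn_heel_mid top 0.32 [751. 188.   1.]
worn_heel_mid scene 0.72 [572.  69.  31.]
worn_heel_mid scene 0.63 [367. -25.  18.]
tray top 0.55 [548. 312.  -1.]
tray scene 0.57 [546. 311.  -4.]
jig top 0.83 [560.  44.   3.]
jig scene 0.94 [559.  44.   1.]
worn_heel top 0.8 [579.  64.  13.]
worn_heel top 0.79 [377. -13.  -3.]
worn_heel scene 0.91 [368. -15.   0.]
worn_heel scene 0.81 [575.  67.  10.]
block top 0.62 [ 526. -322.    0.]
block top 0.61 [ 608. -444.    2.]
block top 0.57 [ 571. -187.    6.]
block top 0.36 [806.  -8.  -0.]
block scene 0.94 [ 569. -188.   -1.]
block scene 0.93 [ 609. -440.    2.]
block scene 0.72 [ 529. -325.    1.]
block scene 0.62 [574.  68.  29.]
0.85
```

View pics/topz.png

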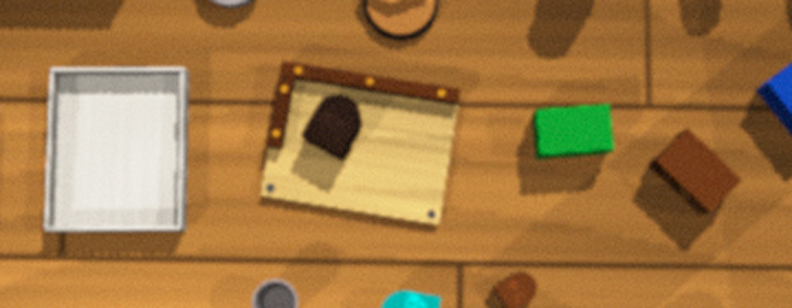

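```bash
cat >> h.py <<'E'
from scipy.spatial.transform import Rotation as Ro
def Rdown(psi):  # psi deg: jaw (tool y) direction
    a=np.radians(psi); x=np.array([0,0,-1.]);y=np.array([np.cos(a),np.sin(a),0]);return np.c_[x,y,np.cross(x,y)]
def rel(pos,psi,frm=None):
    if frm is None:
        s=manip.sense(); p0=s["tool_pos"];R0=Ro.from_euler("xyz",s["eef_rot"]).as_matrix()
    else: p0,R0=np.array(frm[0]),Rdown(frm[1])
    best=None
    sh=R0.T@(np.array(pos)-p0)
    rv=[Ro.from_matrix(R0.T@Rdown(psi+k)).as_rotvec(degrees=True) for k in(0,180)]
    return sh.round(1),[r.round(1) for r in rv]
def pose():
    s=manip.sense();R=Ro.from_euler("xyz",s["eef_rot"]).as_matrix()
    return s["clock"],s["tool_pos"].round(1),np.degrees(np.arctan2(R[1,1],R[0,1])).round(2),R[:,0].round(3),s["qpos"].round(3),s["width"],s["contact_force"].round(1)
E
python3 - <<'E'
from h import *
print(pose())
c,V=cal("wrist");s=manip.sense();R=Ro.from_euler("xyz",s["eef_rot"]).as_matrix()
o=-V[:3,:3].T@V[:3,3];print("cam in tool",(R.T@(o-s["tool_pos"])).round(1),(R.T@V[:3,:3].T).round(3).tolist(),c["fx"])
for psi in(-10,60,80,100,35):print(psi,rel([540,60,270],psi))
E
```

```text
(0.85, array([ 190.5, -515.9,  185.3]), np.float64(-69.73), array([ 0., -0., -1.]), array([-1.284,  0.3  ,  1.521, -0.   ,  1.321, -0.067]), 0.9974337127890367, array([ 0.2,  0.4, -0.9]))
cam in tool [-200.1    0.9  -71.4] [[-0.001, -0.246, 0.969], [1.0, 0.001, 0.001], [-0.001, 0.969, 0.246]] 362.007181898482
-10 (array([ -84.8, -419.2, -527.4]), [array([-59.7,   0. ,  -0. ]), array([120.3,  -0. ,  -0. ])])
60 (array([ -84.8, -419.2, -527.4]), [array([-129.7,    0. ,   -0. ]), array([50.3, -0. , -0. ])])
80 (array([ -84.8, -419.2, -527.4]), [array([-149.7,    0. ,    0. ]), array([30.3,  0. , -0. ])])
100 (array([ -84.8, -419.2, -527.4]), [array([-169.7,    0. ,    0. ]), array([10.3,  0. , -0. ])])
35 (array([ -84.8, -419.2, -527.4]), [array([-104.7,    0. ,   -0. ]), array([75.3, -0. , -0. ])])
```

```bash
python3 - <<'E'
from h import *
print(rel([555,66,230],66))
E
```

```text
(array([ -44.8, -419.6, -543.5]), [array([-135.7,    0. ,   -0. ]), array([44.3, -0. , -0. ])])
```

Call:
play_rows([
  [-1,-50,0,0,0,0,0],
  [-1,-50,-60,-80,-20,0,0],
  [-1,-50,-120,-160,-40,0,0],
  [-1,-50,-180,-240,-60,0,0],
  [-1,-50,-240,-320,-80,0,0],
  [-1,-50,-300,-400,-100,0,0],
  [-1,-48,-360,-470,-120,0,0],
  [-1,-45,-420,-543,-135.7,0,0],
])

```text
clock: 1.85
tool_pos: [426.0, -144.9, 234.2]
eef_rot: [1.044, 1.57, -0.425]
contact_force: [0.0, -0.8, 0.3]
width: 0.998
```

```bash
python3 - <<'E'
from h import *
print(pose()); print(rel([555,66,230],66))
E
```

```text
(1.85, array([ 426. , -144.9,  234.2]), np.float64(5.82), array([ 0.001, -0.   , -1.   ]), array([-0.409,  0.036,  1.714, -0.   ,  1.391, -0.511]), 0.9982343766122943, array([ 0. , -0.8,  0.3]))
(array([   4.2,  149.7, -196.7]), [array([-60.2,   0. ,  -0. ]), array([119.8,  -0. ,  -0. ])])
```

Call:
play_rows([
  [-1,4,150,-197,-60,0,0],
  [-1,4,150,-197,-60,0,0],
  [-1,4,150,-197,-60,0,0],
  [-1,4,150,-197,-60,0,0],
  [-1,4,150,-197,-60,0,0],
  [-1,4,150,-197,-60,0,0],
  [-1,4,150,-197,-60,0,0],
  [-1,4,150,-197,-60,0,0],
])

```text
clock: 2.85
tool_pos: [555.8, 63.5, 229.9]
eef_rot: [1.045, 1.571, 0.614]
contact_force: [0.9, 0.2, 0.4]
width: 0.999
```

```bash
python3 - <<'E'
from h import *
print(pose()); 
im=manip.read_camera("wrist");cv2.imwrite("pics/w1.png",im)
c=cal("wrist")
import pickle;pickle.dump(c,open("w1.pkl","wb"))
for n in["corner","worn_heel_mid","worn_heel","jig","tray"]:
    for d in manip.tip_of("wrist",n)[:2]: print(n,round(d["p"],2),c2w("wrist",d["point"],c).round(1))
E
```

```text
(2.85, array([555.8,  63.5, 229.9]), np.float64(65.31), array([ 0.,  0., -1.]), array([ 0.048,  0.291,  1.429,  0.   ,  1.422, -1.092]), 0.9993684809250364, array([0.9, 0.2, 0.4]))
corner 0.92 [628.5 114.9  14.7]
corner 0.34 [ 763.4 -207.6    3.5]
worn_heel_mid 0.83 [566.9  71.4  32.9]
worn_heel_mid 0.7 [373.5 -21.   22.9]
worn_heel 0.85 [374.9 -15.7   4. ]
worn_heel 0.72 [576.4  69.1  11.8]
tray 0.81 [546.2 308.    2.3]
```

View pics/w1.png

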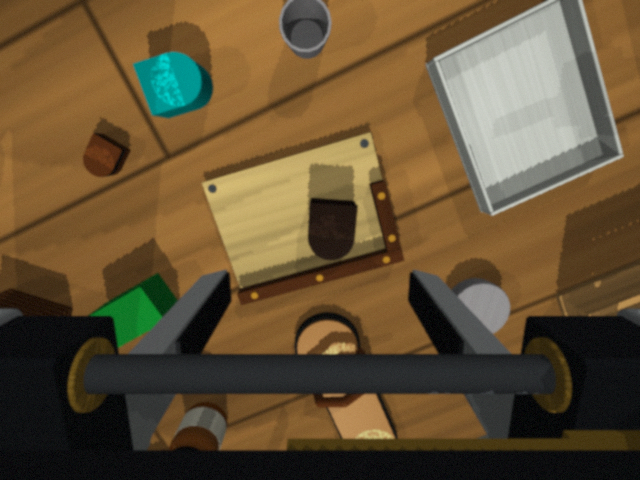

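```bash
python3 - <<'E'
from h import *
im=cv2.imread("pics/w1.png")
cv2.imwrite("pics/w1z.png",cv2.resize(im[120:320,190:420],None,fx=3,fy=3,interpolation=cv2.INTER_CUBIC))
for n in("worn_heel","jig","long_fence"):
  for i,d in enumerate(manip.masks_of("wrist",n)[:3]):
    m=d["region"];ys,xs=np.nonzero(m);print(n,round(d["p"],2),m.sum(),xs.mean(),ys.mean(),xs.min(),xs.max(),ys.min(),ys.max())
    np.save(f"m_{n}_{i}.npy",m)
E
```

```text
worn_heel 0.78 2653 331.6505842442518 227.5484357331323 308 357 198 260
worn_heel 0.64 3853 173.67661562418894 84.26291201661043 134 212 52 118
jig 0.61 19734 302.05999797304145 217.9108138238573 203 404 133 304
long_fence 0.91 2767 319.31767256956994 275.18214672930975 238 403 249 304
```

View pics/w1z.png

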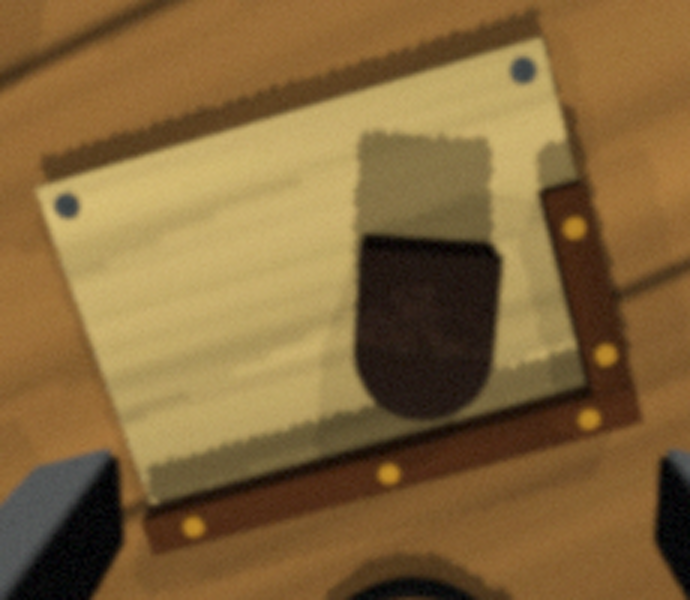

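```bash
cat > fit.py <<'E'
from h import *
from scipy.optimize import minimize,least_squares
def T(P,x,y,a): 
    c,s=np.cos(a),np.sin(a);P=np.asarray(P,float);return np.c_[c*P[:,0]-s*P[:,1]+x,s*P[:,0]+c*P[:,1]+y,P[:,2]]
def box(x0,x1,y0,y1,z0,z1): return np.array([[x,y,z] for x in(x0,x1) for y in(y0,y1) for z in(z0,z1)])
def heelpts(z0):
    t=np.linspace(-np.pi/2,np.pi/2,25)
    o=np.r_[[[-30.5,-25],[-30.5,25]],np.c_[5.5+25*np.cos(t),25*np.sin(t)]]
    return np.r_[np.c_[o,np.full(len(o),z0)],np.c_[o,np.full(len(o),z0+42)]]
def sil(cam,groups,c,p,S=4,shape=(480,640)):
    m=np.zeros((shape[0],shape[1]),np.uint8)
    m=cv2.resize(m,None,fx=1,fy=1)
    M=np.zeros(shape,np.uint8)
    for G in groups:
        q=proj(cam,T(G,*p),c)
        h=cv2.convexHull((q*16).round().astype(np.int32).reshape(-1,1,2))
        cv2.fillConvexPoly(M,h,255,cv2.LINE_AA,4)
    return M.astype(float)/255
def fitmask(cam,groups,c,mask,p0):
    m=cv2.GaussianBlur(mask.astype(np.float32),(0,0),1.5)
    f=lambda p:((cv2.GaussianBlur(sil(cam,groups,c,(p[0],p[1],p[2]/100)),(0,0),1.5)-m)**2).sum()
    best=None
    for da in(0,-15,15):
        r=minimize(f,[p0[0],p0[1],p0[2]*100+da],method="Nelder-Mead",options=dict(initial_simplex=np.array([p0[0],p0[1],p0[2]*100+da])+np.array([[0,0,0],[8,0,0],[0,8,0],[0,0,8]]),xatol=.05,fatol=.1))
        if best is None or r.fun<best.fun:best=r
    return best.x[0],best.x[1],best.x[2]/100,best.fun
JIG=[box(-75,75,-100,100,0,12),box(59,75,-100,100,12,30),box(-5,75,84,100,12,30)]
E
python3 - <<'E'
from fit import *
import pickle
c=pickle.load(open("w1.pkl","rb"))
P=np.array([[-75,-100,12],[-75,100,12],[75,100,30],[75,-100,30]]);q=np.array([[202.7,182.3],[370.3,132.7],[402.7,260],[240.7,304]])
r=least_squares(lambda p:(proj("wrist",T(P,*p),c)-q).ravel(),[560,44,-.17])
print("pts",r.x,r.fun.round(1))
j=fitmask("wrist",JIG,c,np.load("m_jig_0.npy"),r.x);print("mask",j)
im=cv2.imread("pics/w1.png")
hm=(im.max(2)<62).astype(np.uint8);hm[:, :300]=0;hm[:,365:]=0;hm[:190]=0;hm[263:]=0
print(hm.sum())
for nm,m in(("net",np.load("m_worn_heel_0.npy")),):
    h=fitmask("wrist",[heelpts(12)],c,m,(574,67,np.radians(-24)));print(nm,h,np.degrees(h[2]))
a=h[2];mid=np.array(h[:2])+np.array([np.cos(a),np.sin(a)])*-8;print("mid",mid)
for p in[r.x]:
    d=mid-p[:2];print("mid in jig",np.cos(p[2])*d[0]+np.sin(p[2])*d[1],-np.sin(p[2])*d[0]+np.cos(p[2])*d[1],"heel yaw rel",np.degrees(a-p[2]))
for G,p in((JIG[0],r.x),(JIG[1],r.x),(JIG[2],r.x),(heelpts(12),h[:3])):
    hh=cv2.convexHull((proj("wrist",T(G,*p),c)*16).astype(np.int32).reshape(-1,1,2));cv2.polylines(im,[hh],True,(0,0,255),1,cv2.LINE_AA,4)
cv2.imwrite("pics/w1f.png",cv2.resize(im[120:320,190:420],None,fx=3,fy=3,interpolation=cv2.INTER_CUBIC))
E
```

```text
pts [ 5.59382333e+02  4.06490091e+01 -1.51648579e-01] [-1.5 -0.6  0.4 -0.9  1.3  1.1 -0.2  0.8]
mask (np.float64(559.7306668787871), np.float64(40.85225739096758), np.float64(-0.14602835387338617), np.float64(2619.5662559867737))
2625
net (np.float64(577.7041482681865), np.float64(66.82491907796023), np.float64(-0.5061104614227211), np.float64(14.120244686590329)) -28.997993406940584
mid [570.70705478  70.70315099]
mid in jig 6.654533637832808 31.42002487634176 heel yaw rel -20.30916983968927
```

View pics/w1f.png

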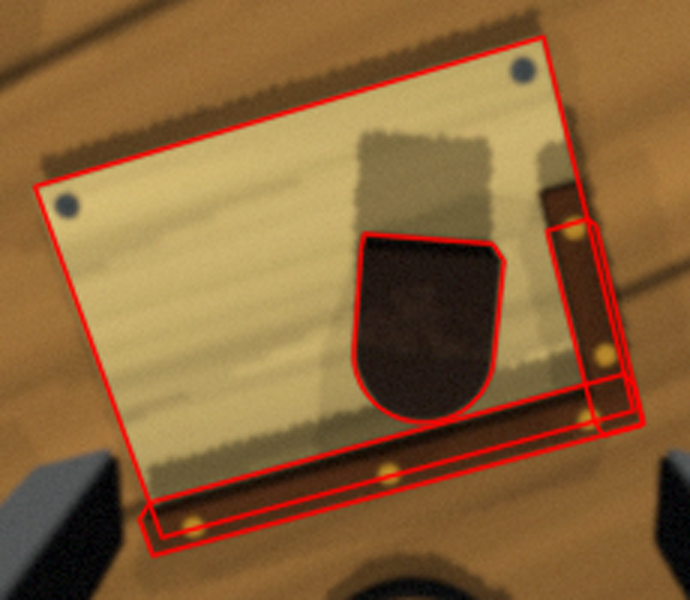

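```bash
python3 - <<'E'
from h import *
print(pose()); print(rel([570.7,70.7,80],61))
E
```

```text
(3.3, array([555.8,  63.6, 229.9]), np.float64(65.46), array([-0.,  0., -1.]), array([ 0.048,  0.291,  1.429,  0.   ,  1.422, -1.094]), 0.9961301717468735, array([-0. , -0.5, -0.9]))
(array([149.9,  12.6,  10.6]), [array([ 4.5, -0. , -0. ]), array([-175.5,    0. ,   -0. ])])
```

Call:
play_rows([
  [-1,50,12.6,10.6,4.5,0,0],
  [-1,100,12.6,10.6,4.5,0,0],
  [-1,140,12.6,10.6,4.5,0,0],
  [-1,150,12.6,10.6,4.5,0,0],
  [-1,150,12.6,10.6,4.5,0,0],
])

```text
clock: 3.92
tool_pos: [571.0, 70.7, 80.6]
eef_rot: [0.629, 1.57, 0.122]
contact_force: [-0.0, 0.5, 0.2]
width: 0.999
```

```bash
python3 - <<'E'
from h import *
print(pose()); print(rel([570.7,70.7,33],61))
im=manip.read_camera("wrist");cv2.imwrite("pics/w2.png",im)
E
```

```text
(3.925, array([571. ,  70.7,  80.6]), np.float64(60.97), array([ 0.,  0., -1.]), array([ 0.06 ,  0.459,  1.558,  0.   ,  1.124, -1.005]), 0.9993701347237212, array([-0. ,  0.5,  0.2]))
(array([47.6, -0.2, -0.3]), [array([-0.,  0., -0.]), array([180.,  -0.,  -0.])])
```

View pics/w2.png

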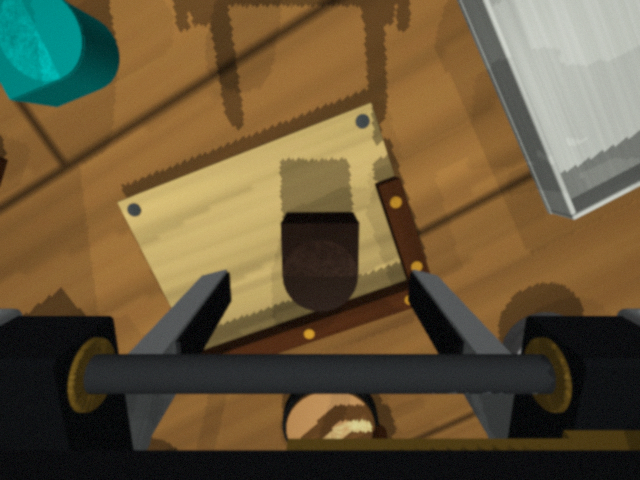

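The heel sits centred between the fingers at (320,260), square to the jaws. I descend and grip.

Call:
play_rows([
  [-1,30,0,0,0,0,0],
  [-1,47,0,0,0,0,0],
  [-1,47,0,0,0,0,0],
  [1,47,0,0,0,0,0],
  [1,47,0,0,0,0,0],
  [1,47,0,0,0,0,0],
  [1,47,0,0,0,0,0],
  [1,47,0,0,0,0,0],
], force=25)

```text
clock: 4.97
tool_pos: [570.7, 70.7, 33.0]
eef_rot: [0.874, 1.571, 0.368]
contact_force: [0.8, -0.4, 1.0]
width: 0.516
```

```bash
python3 - <<'E'
from h import *
print(pose()); print(rel([545,312,140],61),rel([545,312,45],61))
E
```

```text
(4.975, array([570.7,  70.7,  33. ]), np.float64(60.97), array([ 0.,  0., -1.]), array([ 0.06 ,  0.521,  1.59 ,  0.   ,  1.03 , -1.005]), 0.5163164058531858, array([ 0.8, -0.4,  1. ]))
(array([-107. ,  198.5, -139.6]), [array([-0.,  0., -0.]), array([180.,  -0.,  -0.])]) (array([ -12. ,  198.5, -139.6]), [array([-0.,  0., -0.]), array([180.,  -0.,  -0.])])
```

Call:
play_rows([
  [1,0,0,0,0,0,0],
  [1,-10,0,0,0,0,0],
  [1,-40,0,0,0,0,0],
  [1,-80,0,0,0,0,0],
  [1,-100,30,-21,0,0,0],
  [1,-105,60,-42,0,0,0],
  [1,-107,100,-70,0,0,0],
  [1,-107,140,-98,0,0,0],
])

```text
clock: 5.98
tool_pos: [552.8, 242.1, 140.9]
eef_rot: [0.809, 1.57, 0.302]
contact_force: [0.9, -0.4, -0.7]
width: 0.513
```

```bash
python3 - <<'E'
from h import *
print(pose()); print(rel([545,312,140],61),rel([545,312,28],61))
im=manip.read_camera("wrist");cv2.imwrite("pics/w3.png",im)
E
```

```text
(5.975, array([552.8, 242.1, 140.9]), np.float64(60.95), array([ 0.001,  0.   , -1.   ]), array([ 0.352,  0.455,  1.414, -0.   ,  1.272, -0.712]), 0.5127685767753812, array([ 0.9, -0.4, -0.7]))
(array([  0.9,  57.4, -40.7]), [array([-0.,  0., -0.]), array([ 1.8e+02, -1.0e-01, -1.0e-01])]) (array([112.9,  57.3, -40.8]), [array([-0.,  0., -0.]), array([ 1.8e+02, -1.0e-01, -1.0e-01])])
```

View pics/w3.png

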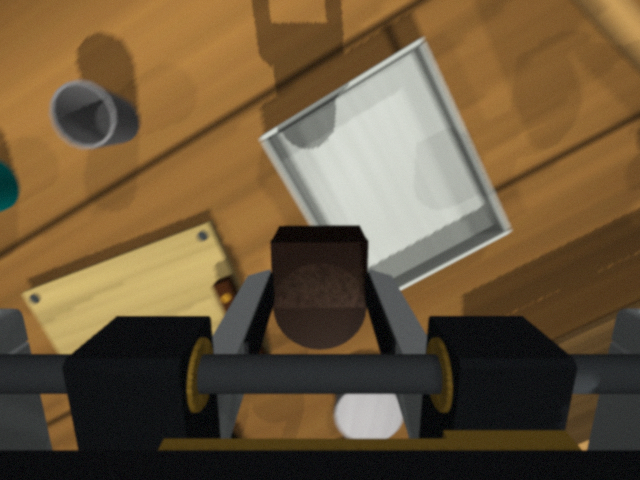

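Call:
play_rows([
  [1,1,30,-21,0,0,0],
  [1,1,57,-41,0,0,0],
  [1,20,57,-41,0,0,0],
  [1,60,57,-41,0,0,0],
  [1,95,57,-41,0,0,0],
  [1,109,57,-41,0,0,0],
  [1,113,57,-41,0,0,0],
  [1,114,57,-41,0,0,0],
])

```text
clock: 7.02
tool_pos: [545.3, 310.4, 26.9]
eef_rot: [0.943, 1.569, 0.436]
contact_force: [-0.7, 0.4, -1.3]
width: 0.512
```

```bash
python3 - <<'E'
from h import *
print(pose())
E
```

```text
(7.025, array([545.3, 310.4,  26.9]), np.float64(60.96), array([ 0.001,  0.001, -1.   ]), array([ 0.459,  0.63 ,  1.429, -0.   ,  1.081, -0.605]), 0.5124027698958267, array([-0.7,  0.4, -1.3]))
```

Call:
play_rows([
  [1,1.5,0,0,0,0,0],
  [-1,1.5,0,0,0,0,0],
  [-1,1.5,0,0,0,0,0],
  [-1,1.5,0,0,0,0,0],
  [-1,1.5,0,0,0,0,0],
  [-1,-40,0,0,0,0,0],
  [-1,-90,0,0,0,0,0],
  [-1,-140,0,0,0,0,0],
])

```text
clock: 8.02
tool_pos: [544.5, 310.3, 167.5]
eef_rot: [-2.201, 1.571, -2.708]
contact_force: [0.3, 0.0, -0.1]
width: 0.998
```

```bash
python3 - <<'E'
from fit import *
print(pose())
im=manip.read_camera("wrist");cv2.imwrite("pics/w4.png",im)
im=manip.read_camera("top");cv2.imwrite("pics/t4.png",im[150:350,150:510])
# block fit from top
M=manip.masks_of("top","block")
c=cal("top");out=[]
for d in M:
    m=d["region"];ys,xs=np.nonzero(m)
    b=im[m].mean(0);print(round(d["p"],2),m.sum(),xs.mean(),ys.mean(),b.round())
    if abs(xs.mean()-465)<15:
        out.append([fitmask("top",[box(-40,40,-25,25,0,48)],c,m,(532,-321,np.radians(a))) for a in(0,30,60,-30)])
print([ [round(float(v),2) for v in o] for q in out for o in q])
E
```

```text
(8.025, array([544.5, 310.3, 167.5]), np.float64(60.97), array([-0., -0., -1.]), array([ 0.46 ,  0.486,  1.306,  0.   ,  1.35 , -0.605]), 0.9980372451444306, array([ 0.3,  0. , -0.1]))
0.89 942 514.1804670912951 226.4596602972399 [176.  74.  27.]
0.84 821 409.27405602923267 239.61144945188795 [ 47. 147.  23.]
0.61 865 465.5780346820809 258.2416184971098 [ 28.  65. 124.]
[[529.19, -323.8, 0.79, 15.91], [529.03, -323.97, 0.79, 16.08], [529.12, -323.75, 0.78, 16.16], [529.2, -323.71, 0.79, 16.22]]
```

View pics/w4.png

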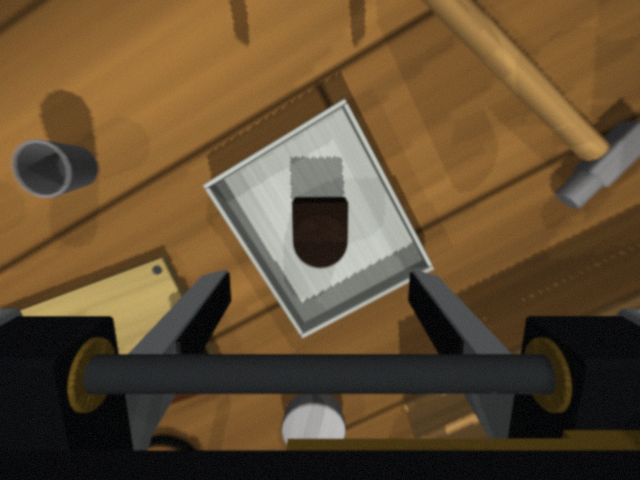

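View pics/t4.png

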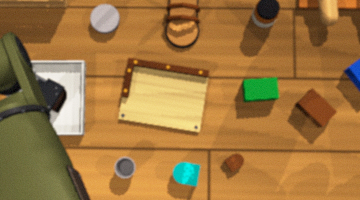

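```bash
python3 - <<'E'
from h import *
print(rel([525,-319,200],-45))
E
```

```text
(array([ -32.8, -560.7,  287.6]), [array([ 1.06e+02, -1.00e-01, -3.00e-01]), array([-74. ,   0.3,  -0.1])])
```

Call:
play_rows([
  [-1,-33,-50,25,10,0,0],
  [-1,-33,-100,50,20,0,0],
  [-1,-33,-150,76,30,0,0],
  [-1,-33,-200,102,40,0,0],
  [-1,-33,-250,128,50,0,0],
  [-1,-33,-300,154,60,0,0],
  [-1,-33,-350,180,70,0,0],
  [-1,-33,-400,205,80,0,0],
])

```text
clock: 9.18
tool_pos: [529.2, -140.5, 197.6]
eef_rot: [-1.579, 1.569, 2.796]
contact_force: [0.6, -0.1, 0.2]
width: 1.004
```

```bash
python3 - <<'E'
from h import *
print(pose());print(rel([525,-319,200],-45))
E
```

```text
(9.175, array([ 529.2, -140.5,  197.6]), np.float64(-19.36), array([-0.002,  0.001, -1.   ]), array([-0.327,  0.286,  1.51 ,  0.   ,  1.348,  0.011]), 1.003900003580635, array([ 0.6, -0.1,  0.2]))
(array([ -2.5,  55.2, 169.8]), [array([25.6,  0. ,  0.1]), array([-1.544e+02, -1.000e-01,  0.000e+00])])
```

Call:
play_rows([
  [-1,-2,18,56,9,0,0],
  [-1,-2,36,112,18,0,0],
  [-1,-2,55,170,25.6,0,0],
  [-1,-2,55,170,25.6,0,0],
  [-1,-2,55,170,25.6,0,0],
  [-1,-2,55,170,25.6,0,0],
])

```text
clock: 9.93
tool_pos: [526.7, -316.2, 200.7]
eef_rot: [-1.66, 1.57, 2.275]
contact_force: [0.6, 0.5, -0.3]
width: 1.001
```

```bash
python3 - <<'E'
from fit import *
print(pose())
im=manip.read_camera("wrist");c=cal("wrist");cv2.imwrite("pics/w5.png",im)
for d in manip.tip_of("wrist","block_mid"): print(round(d["p"],2),c2w("wrist",d["point"],c).round(1))
for d in manip.masks_of("wrist","block"):
    m=d["region"];ys,xs=np.nonzero(m);b=im[m].mean(0);print(round(d["p"],2),m.sum(),xs.mean(),ys.mean(),b.round())
    if b[2]>b[1]+20 and b[2]>b[0]+20:
        f=fitmask("wrist",[box(-40,40,-25,25,0,48)],c,m,(529,-322,np.radians(45)));print(f,np.degrees(f[2]))
        hh=cv2.convexHull((proj("wrist",T(box(-40,40,-25,25,0,48),*f[:3]),c)*16).astype(np.int32).reshape(-1,1,2));cv2.polylines(im,[hh],True,(0,255,255),1,cv2.LINE_AA,4)
cv2.imwrite("pics/w5.png",im)
E
```

```text
(9.925, array([ 526.7, -316.2,  200.7]), np.float64(-44.51), array([-0.,  0., -1.]), array([-0.6  ,  0.435,  1.302,  0.   ,  1.405,  0.176]), 1.0005451230801221, array([ 0.6,  0.5, -0.3]))
0.91 [ 607.7 -444.    22.8]
0.87 [ 572.8 -190.4   23.6]
0.59 [ 532.5 -321.8   24.4]
0.93 4748 459.00231676495366 246.48694187026118 [152.  59.  17.]
0.66 4231 326.3327818482628 220.85771685180808 [ 25.  56. 102.]
(np.float64(530.2773596320727), np.float64(-324.4609532157769), np.float64(0.8062903532179427), np.float64(29.49553481215167)) 46.197034301500516
```

View pics/w5.png

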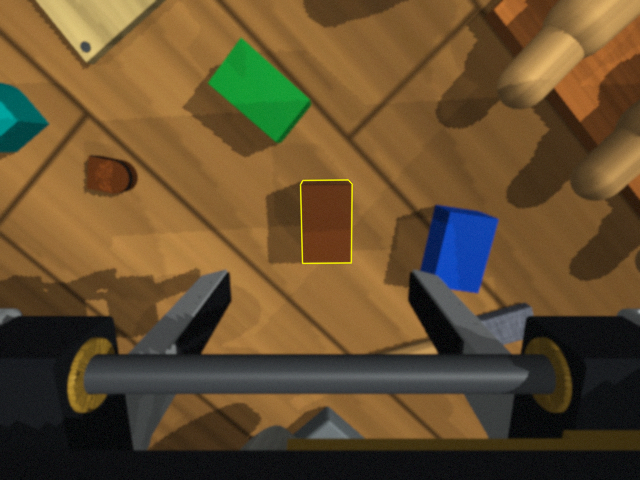

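```bash
python3 - <<'E'
from h import *
print(rel([530.5,-323.5,22],-44.1))
E
```

```text
(array([179.1,   7.5,   2.3]), [array([-0.4, -0. , -0. ]), array([179.6,  -0. ,   0. ])])
```

Call:
play_rows([
  [-1,50,7.5,2.3,-0.4,0,0],
  [-1,100,7.5,2.3,-0.4,0,0],
  [-1,145,7.5,2.3,-0.4,0,0],
  [-1,170,7.5,2.3,-0.4,0,0],
  [-1,179,7.5,2.3,-0.4,0,0],
  [-1,179,7.5,2.3,-0.4,0,0],
  [1,179,7.5,2.3,-0.4,0,0],
  [1,179,7.5,2.3,-0.4,0,0],
], force=45)

```text
clock: 11.08
tool_pos: [530.6, -324.6, 23.0]
eef_rot: [1.747, 1.569, -0.595]
contact_force: [-0.3, -0.2, -0.6]
width: 0.821
```

Call:
play_rows([
  [1,0,0,0,0,0,0],
  [1,0,0,0,0,0,0],
  [1,0,0,0,0,0,0],
  [1,0,0,0,0,0,0],
  [1,-10,0,0,0,0,0],
  [1,-50,0,0,0,0,0],
  [1,-90,0,0,0,0,0],
  [1,-90,0,0,0,0,0],
])

```text
clock: 12.08
tool_pos: [531.4, -325.2, 115.6]
eef_rot: [1.737, 1.565, -0.606]
contact_force: [-0.0, -0.3, -2.6]
width: 0.522
```

```bash
python3 - <<'E'
from fit import *
print(pose())
im=manip.read_camera("wrist");c=cal("wrist")
cv2.imwrite("pics/w6.png",im)
j=np.array([559.4,40.6]);a=-.150
R=np.array([[np.cos(a),-np.sin(a)],[np.sin(a),np.cos(a)]])
for q in((19,29),(34,44)): print(q,(j+R@q).round(1))
p=j+R@[19,29]
print(np.degrees(a),rel([p[0],p[1],120],np.degrees(a)))
E
```

```text
(12.075, array([ 531.4, -325.2,  115.6]), np.float64(-44.23), array([ 0.005, -0.003, -1.   ]), array([-0.608,  0.518,  1.382,  0.   ,  1.236,  0.164]), 0.5218876424412887, array([-0. , -0.3, -2.6]))
(19, 29) [582.5  66.4]
(34, 44) [599.6  79. ]
-8.594366926962348 (array([  -7.3, -235.5, -316.5]), [array([-35.6,   0. ,  -0.1]), array([144.4,  -0.2,  -0. ])])
```

View pics/w6.png

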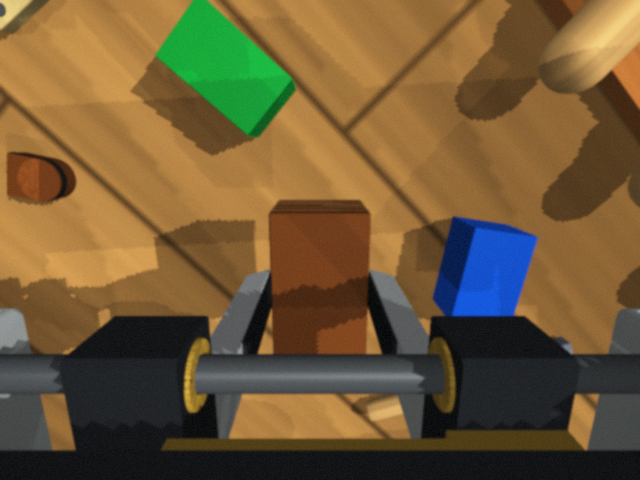

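Call:
play_rows([
  [1,-7,-20,-27,-2,0,0],
  [1,-7,-50,-68,-6,0,0],
  [1,-7,-87,-117,-12,0,0],
  [1,-7,-124,-167,-18,0,0],
  [1,-7,-162,-217,-24,0,0],
  [1,-7,-198,-266,-30,0,0],
  [1,-7,-225,-302,-34,0,0],
  [1,-7,-235.5,-316.5,-35.6,0,0],
])

```text
clock: 13.12
tool_pos: [581.5, 68.8, 117.4]
eef_rot: [-1.4, 1.568, -3.118]
contact_force: [0.2, -1.0, -2.3]
width: 0.523
```

Call:
play_rows([
  [1,0,0,0,0,0,0],
  [1,0,0,0,0,0,0],
])

```text
clock: 13.38
tool_pos: [582.0, 65.3, 118.5]
eef_rot: [-1.064, 1.57, -2.788]
contact_force: [0.2, 0.1, -2.4]
width: 0.523
```

```bash
python3 - <<'E'
from fit import *
print(pose())
im=manip.read_camera("wrist");c=cal("wrist")
import pickle;pickle.dump(c,open("w7.pkl","wb"))
cv2.imwrite("pics/w7.png",im)
for n in("corner","block_mid"):
  for d in manip.tip_of("wrist",n): print(n,round(d["p"],2),c2w("wrist",d["point"],c).round(1))
im=manip.read_camera("scene")
cv2.imwrite("pics/s7.png",cv2.resize(im[170:310,240:460],None,fx=3,fy=3,interpolation=cv2.INTER_CUBIC))
E
```

```text
(13.375, array([582. ,  65.3, 118.5]), np.float64(-8.75), array([-0.001, -0.   , -1.   ]), array([ 0.049,  0.439,  1.492, -0.   ,  1.212,  0.202]), 0.522549397377674, array([ 0.2,  0.1, -2.4]))
corner 0.79 [631.  111.   13.7]
corner 0.33 [586.3  64.   97. ]
block_mid 0.75 [586.5  66.5 121.3]
```

View pics/w7.png

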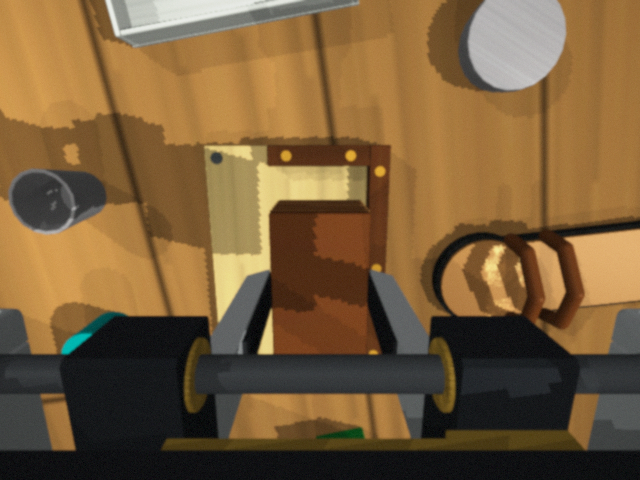

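View pics/s7.png

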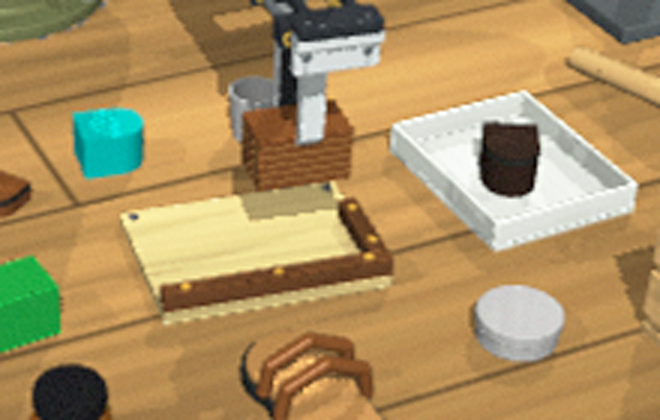

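```bash
python3 - <<'E'
from fit import *
import pickle
c=pickle.load(open("w7.pkl","rb"))
im=cv2.imread("pics/w7.png")
z=cv2.resize(im[130:300,190:410],None,fx=3.6,fy=3.5,interpolation=cv2.INTER_CUBIC);
p=(559.4,40.6,-.15)
for G in([[-75,-100,12],[-75,100,12],[75,100,12]],[[59,-100,30],[59,84,30],[-21,84,30],[-21,100,30],[75,100,30],[75,-100,30]],[[-21,84,12],[59,84,12],[59,-100,12]]):
    q=((proj("wrist",T(G,*p),c)-[190,130])*[3.6,3.5]*16).astype(np.int32)
    cv2.polylines(z,[q.reshape(-1,1,2)],False,(0,255,0),1,cv2.LINE_AA,4)
cv2.imwrite("pics/w7z.png",z)
E
```

```text
(no output)
```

View pics/w7z.png

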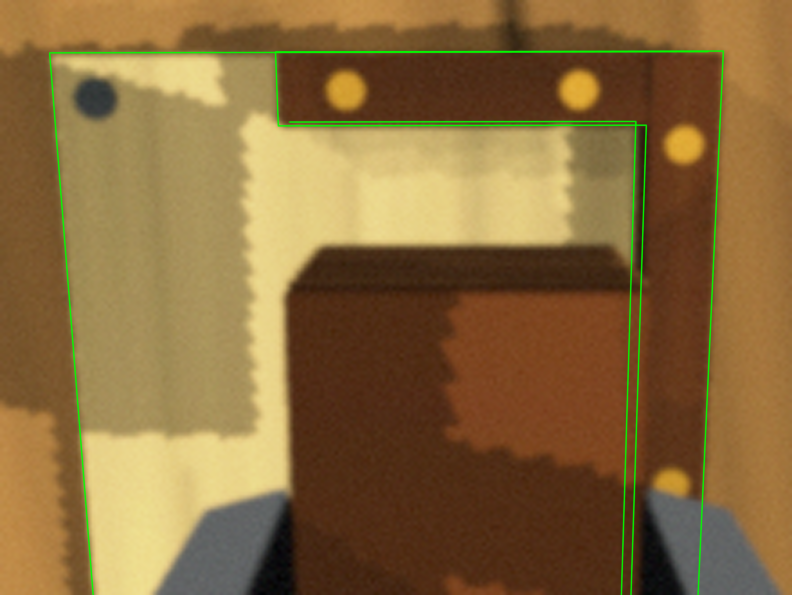

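```bash
python3 - <<'E'
from fit import *
import pickle
c=pickle.load(open("w7.pkl","rb"))
j=np.array([559.4,40.6]);a=-.150
R=np.array([[np.cos(a),-np.sin(a)],[np.sin(a),np.cos(a)]])
print("tcp jig",R.T@([582,65.3]-j))
for u,v,z in((190+288/3.6,130+290/3.5,144.5),(190+640/3.6,130+290/3.5,144.5),(190+322/3.6,130+246/3.5,96.5),(190+612/3.6,130+246/3.5,96.5)):
    print((R.T@(ray("wrist",u,v,z,c)[:2]-j)).round(1))
print(rel([*(j+R@[31,38]),60],np.degrees(a)),rel([*(j+R@[31,38]),37],np.degrees(a)))
E
```

```text
tcp jig [18.65510449 27.79994742]
[-4.3 67.1]
[43.4 67. ]
[-4.8 66.4]
[44.9 66.3]
(array([58.9, 12.2, -9.9]), [array([-0.1,  0. , -0. ]), array([179.9,  -0. ,  -0. ])]) (array([81.9, 12.2, -9.9]), [array([-0.1,  0. , -0. ]), array([179.9,  -0. ,  -0. ])])
```

Call:
play_rows([
  [1,10,11,-13,0,0,0],
  [1,45,11,-13,0,0,0],
  [1,70,11,-13,0,0,0],
  [1,79,11,-13,0,0,0],
  [1,81,11,-13,0,0,0],
  [1,81,11,-13,0,0,0],
])

```text
clock: 14.32
tool_pos: [595.5, 77.8, 38.9]
eef_rot: [1.803, 1.569, 0.082]
contact_force: [-0.5, -0.8, -2.4]
width: 0.525
```

Call:
play_rows([
  [1,1,0,0,0,0,0],
  [1,1,0,0,0,0,0],
])

```text
clock: 14.58
tool_pos: [595.2, 77.9, 37.3]
eef_rot: [1.781, 1.57, 0.06]
contact_force: [0.4, 0.2, -3.3]
width: 0.525
```

Call:
play_rows([
  [1,1,0,0,0,0,0],
  [1,1,0,0,0,0,0],
])

```text
clock: 14.82
tool_pos: [595.0, 77.9, 35.8]
eef_rot: [-1.156, 1.571, -2.877]
contact_force: [0.2, -0.0, -0.9]
width: 0.524
```

Call:
play_rows([
  [1,0.5,0,0,0,0,0],
  [1,0.5,0,0,0,0,0],
])

```text
clock: 15.08
tool_pos: [595.0, 77.9, 35.3]
eef_rot: [-1.612, 1.571, 2.95]
contact_force: [-0.4, 0.1, -1.4]
width: 0.525
```

Call:
play_rows([
  [1,0.5,0,0,0,0,0],
  [1,0.5,0,0,0,0,0],
])

```text
clock: 15.32
tool_pos: [595.0, 77.9, 34.8]
eef_rot: [-1.538, 1.571, 3.024]
contact_force: [-0.0, 0.3, -2.4]
width: 0.52
```

Call:
play_rows([
  [1,0.7,0,0,0,0,0],
  [1,0.7,0,0,0,0,0],
])

```text
clock: 15.58
tool_pos: [595.0, 77.9, 34.1]
eef_rot: [-1.5, 1.571, 3.061]
contact_force: [-0.9, -0.3, -1.6]
width: 0.521
```

Call:
play_rows([
  [1,0.7,0,0,0,0,0],
  [1,0.7,0,0,0,0,0],
])

```text
clock: 15.82
tool_pos: [595.1, 77.9, 33.9]
eef_rot: [1.698, 1.571, -0.023]
contact_force: [-2.8, -0.4, 4.1]
width: 0.526
```

Call:
play_rows([
  [1,0,1,0,0,0,0],
  [1,0,2,0,0,0,0],
  [1,0,2,0,0,0,0],
])

```text
clock: 16.2
tool_pos: [597.2, 77.7, 33.9]
eef_rot: [2.05, 1.57, 0.329]
contact_force: [-3.1, 0.1, 5.3]
width: 0.524
```

Call:
play_rows([
  [1,0,1,0,0,0,0],
  [1,0,1,0,0,0,0],
])

```text
clock: 16.45
tool_pos: [598.2, 77.6, 33.9]
eef_rot: [2.112, 1.57, 0.391]
contact_force: [-2.9, 0.8, 5.4]
width: 0.521
```

Call:
play_rows([
  [1,0,0.7,0,0,0,0],
  [1,0,0.7,0,0,0,0],
])

```text
clock: 16.7
tool_pos: [598.3, 77.5, 33.9]
eef_rot: [-1.545, 1.57, 3.017]
contact_force: [-7.0, 2.3, 9.2]
width: 0.527
```

Call:
play_rows([
  [1,0,0,-1,0,0,0],
  [1,0,0,-2,0,0,0],
  [1,0,0,-3,0,0,0],
  [1,0,0,-3,0,0,0],
])

```text
clock: 17.2
tool_pos: [598.6, 79.5, 33.9]
eef_rot: [-0.687, 1.569, -2.408]
contact_force: [-8.5, -5.2, 10.2]
width: 0.524
```

Call:
play_rows([
  [1,0,0,-1,0,0,0],
  [1,0,0,-1,0,0,0],
])

```text
clock: 17.45
tool_pos: [598.7, 79.8, 34.0]
eef_rot: [-0.526, 1.568, -2.247]
contact_force: [-9.9, -9.8, 10.3]
width: 0.521
```

Call:
play_rows([
  [1,0,0,-1,0,0,0],
  [1,0,0,-1,0,0,0],
])

```text
clock: 17.7
tool_pos: [598.7, 80.0, 34.0]
eef_rot: [-0.422, 1.567, -2.143]
contact_force: [-11.1, -15.0, 13.5]
width: 0.519
```

```bash
python3 - <<'E'
from fit import *
print(pose())
s=manip.sense();j=np.array([559.4,40.6]);a=-.150
R=np.array([[np.cos(a),-np.sin(a)],[np.sin(a),np.cos(a)]])
print("tcp jig",R.T@(s["tool_pos"][:2]-j),"F jig",R.T@s["contact_force"][:2],s["moment"])
c=cal("wrist")
im=manip.read_camera("wrist");cv2.imwrite("pics/w8.png",im[60:480])
z=cv2.resize(im[90:290,220:420],None,fx=4,fy=3,interpolation=cv2.INTER_CUBIC)
cv2.imwrite("pics/w8z.png",z)
im=manip.read_camera("scene")
cv2.imwrite("pics/s8.png",cv2.resize(im[210:290,260:400],None,fx=5,fy=5,interpolation=cv2.INTER_CUBIC))
E
```

```text
(17.7, array([598.7,  80. ,  34. ]), np.float64(-8.64), array([-0.002, -0.003, -1.   ]), array([ 0.074,  0.577,  1.497, -0.004,  1.07 ,  0.226]), 0.519280720085736, array([-11.1, -15. ,  13.5]))
tcp jig [32.95635617 44.79489548] F jig [ -8.76703307 -16.454304  ] [-3.16150771  2.20455447  0.05494463]
```

View pics/w8z.png

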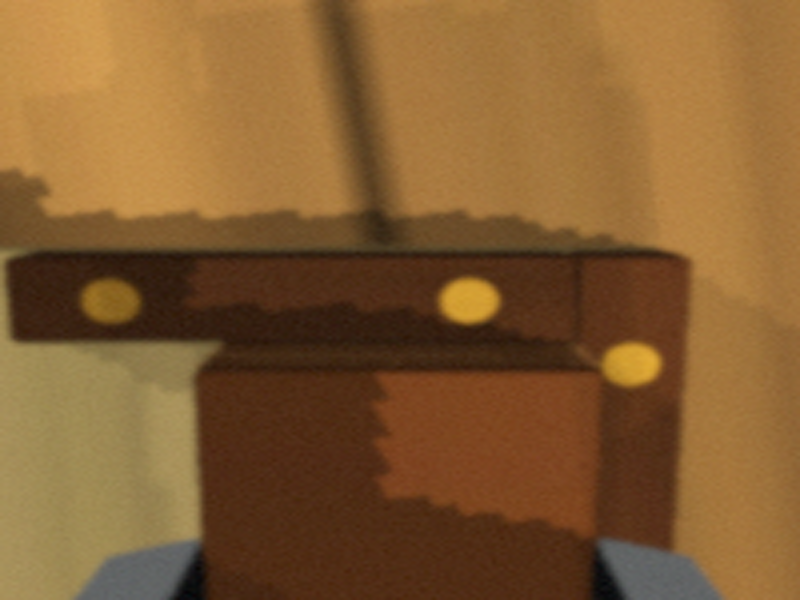

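View pics/s8.png

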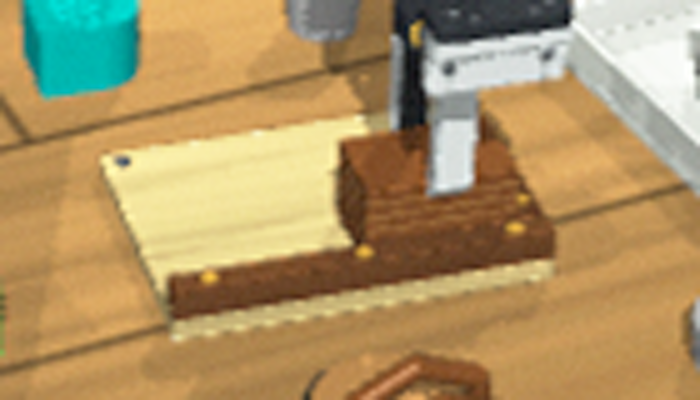

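Call:
play_rows([
  [1,-0.3,0.8,0,0,0,0],
  [1,-0.3,1.5,0,0,0,0],
  [1,-0.3,1.5,0,0,0,0],
])

```text
clock: 18.18
tool_pos: [598.8, 80.0, 34.0]
eef_rot: [-0.904, 1.564, -2.625]
contact_force: [-21.2, -14.0, 16.6]
width: 0.523
```

Call:
play_rows([
  [1,0,0.5,0,0,0,0],
  [1,0,0.5,-0.3,0,0,0],
  [1,0,0.5,-0.3,0,0,0],
  [1,0,0.5,-0.3,0,0,0],
])

```text
clock: 18.68
tool_pos: [598.8, 80.0, 34.0]
eef_rot: [-0.945, 1.563, -2.666]
contact_force: [-24.6, -15.4, 19.3]
width: 0.524
```

```bash
python3 - <<'E'
from fit import *
print(pose())
s=manip.sense();j=np.array([559.4,40.6]);a=-.150
R=np.array([[np.cos(a),-np.sin(a)],[np.sin(a),np.cos(a)]])
print("tcp jig",R.T@(s["tool_pos"][:2]-j),"F jig",R.T@s["contact_force"][:2],s["moment"])
im=manip.read_camera("wrist");c=cal("wrist")
print([c2w("wrist",d["point"],c).round(1) for d in manip.tip_of("wrist","block_mid")], (j+R@[34,44]).round(1))
cv2.imwrite("pics/w9.png",im)
z=cv2.resize(im[90:290,220:420],None,fx=4,fy=3,interpolation=cv2.INTER_CUBIC)
cv2.imwrite("pics/w9z.png",z)
im=manip.read_camera("top");cv2.imwrite("pics/t9.png",im)
s=manip.sense();print(s["clock"],"F jig",R.T@s["contact_force"][:2],s["contact_force"])
E
```

```text
(18.675, array([598.8,  80. ,  34. ]), np.float64(-8.64), array([-0.007, -0.004, -1.   ]), array([ 0.074,  0.58 ,  1.493, -0.004,  1.076,  0.226]), 0.5243977627552888, array([-24.6, -15.4,  19.3]))
tcp jig [33.04582524 44.80619414] F jig [-22.03546716 -18.8724507 ] [-3.21278632  4.80389894  0.1114438 ]
[array([602. ,  78.2,  37.7])] [599.6  79. ]
18.825 F jig [-22.67778804 -19.55287739] [-25.3450864  -15.94439336  19.56424629]
```

View pics/w9z.png

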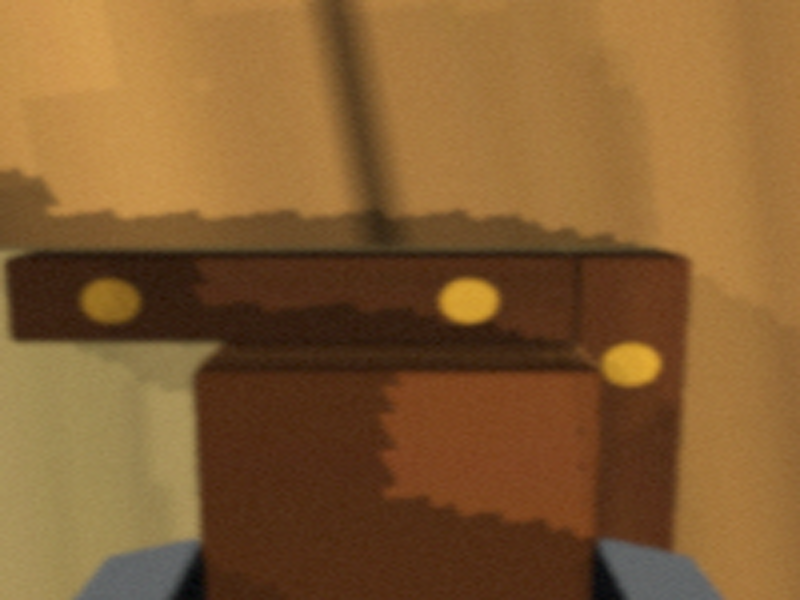

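View pics/t9.png

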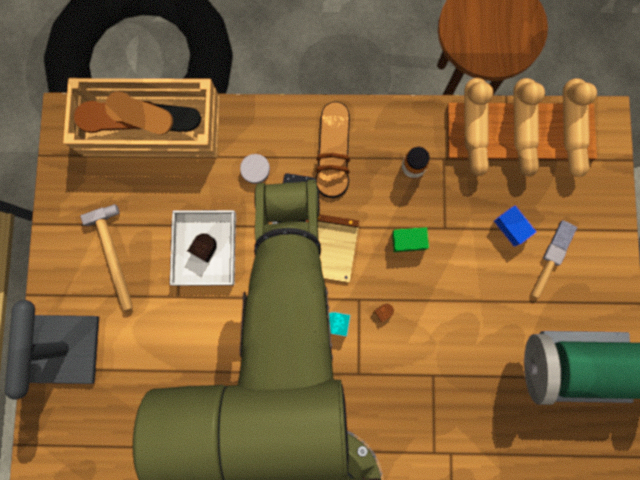

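Call:
play_rows([
  [1,0,-0.3,0,0,0.1,0.2],
  [1,0,-0.6,0,0,0.2,0.4],
  [1,0,-0.6,0,0,0.2,0.4],
  [1,0,-0.6,0,0,0.2,0.4],
])

```text
clock: 19.32
tool_pos: [598.8, 80.0, 34.0]
eef_rot: [1.153, 1.569, -0.569]
contact_force: [-19.1, -16.3, 16.2]
width: 0.524
```

```bash
python3 - <<'E'
from fit import *
print(pose())
s=manip.sense();j=np.array([559.4,40.6]);a=-.150
R=np.array([[np.cos(a),-np.sin(a)],[np.sin(a),np.cos(a)]])
print("tcp jig",R.T@(s["tool_pos"][:2]-j),"F jig",R.T@s["contact_force"][:2],s["moment"])
E
```

```text
(19.325, array([598.8,  80. ,  34. ]), np.float64(-8.64), array([ 0.002, -0.001, -1.   ]), array([ 7.300e-02,  5.750e-01,  1.501e+00, -1.000e-03,  1.064e+00,
        2.240e-01]), 0.5236874858894787, array([-19.1, -16.3,  16.2]))
tcp jig [33.05112887 44.88504183] F jig [-16.40529358 -18.9420852 ] [-3.14991104  4.05251888  0.06369233]
```

Call:
play_rows([
  [1,0,0,0,0,0,0],
  [1,0,0,0,0,0,0],
  [1,0,0,0,0,0,0],
  [1,0,0,0,0,0,0],
])

```text
clock: 19.82
tool_pos: [598.8, 80.0, 34.0]
eef_rot: [1.144, 1.569, -0.577]
contact_force: [-18.0, -15.4, 16.4]
width: 0.526
```

```bash
python3 - <<'E'
from h import *
im=manip.read_camera("wrist");cv2.imwrite("pics/w10z.png",cv2.resize(im[90:290,220:420],None,fx=4,fy=3,interpolation=cv2.INTER_CUBIC))
print(pose())
E
```

```text
(19.875, array([598.8,  80. ,  34. ]), np.float64(-8.64), array([ 0.002, -0.001, -1.   ]), array([ 7.300e-02,  5.750e-01,  1.501e+00, -1.000e-03,  1.064e+00,
        2.240e-01]), 0.5246159593533201, array([-18.5, -16.1,  16.5]))
```

View pics/w10z.png

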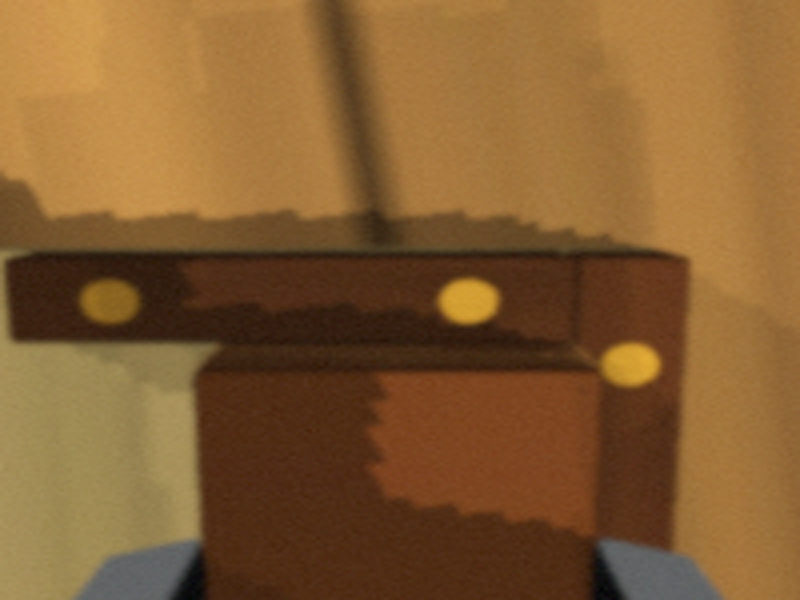

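The block is in the corner: its end meets the stop at rows 340–350 and its side meets the fence at column 597. Pose and forces are steady, so I hand in.

```bash
python3 - <<'E'
from rig import manip
print(manip.close_job())
E
```

```text
the job is handed in; nothing more can be done
None
```

I lifted the worn heel out of the jig and left it in the metal tray. Then I set the brown block on the jig's base and pushed it into the corner. I handed the job in at about 20 s with the gripper still holding it there (45 N grip).

- **Seating:** the last measured tool position was (33.0, 44.9) mm in the jig's frame. I expected about (33, 45) for a seated block, from how it sat in the grip. The wrist picture showed no gap at the long fence or the short stop.
- **Pressing:** forces were steady at about 16 N on the long fence, 19 N on the short stop and 16 N downward. Pushing had tilted the tool about 0.5°, so I corrected it to about 0.1° before finishing.
- **The rest of the bench:** in the last top picture the worn heel was in the tray and nothing I could see had moved. The nail cup was hidden by the arm in that picture.
- **One disagreement:** the detection network put the middle of the block about 2.5 mm from my fitted seated position. That is within its stated 4 mm accuracy, and contact on both faces showed in the forces.

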